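Count along the label rail and slide the specimen box into the third gap

ROBOT

A 6-joint arm with a two-finger parallel gripper is mounted at the origin on the work surface. World frame = base frame: x ahead of the robot, y to its left, z up, the work surface at z = 0. Lengths are in mm, angles in rad, forces in N, time in s.
With the tool pointing down it reaches from about 250 to 725 mm from the base axis. Payload 9.7 kg.
Tool frame: the origin (TCP) lies at the very end of the fingers, on their centre line; the grasp point (between the pads) lies 19 mm behind it; z points along the fingers, y is the line along which they close (so a half turn about z gives the same grasp; the last joint's range is limited). The gripper opens to 85 mm and grips with 20 to 120 N. Pads are 22 mm wide; open, the fingers measure 114 mm over their backs; the gripper's body (76 mm by 85 mm) begins 54 mm behind the grasp point. The pads swing forward as they close: fully open they stand 13 mm farther back than shut.
Start: joints at [-1.181, 0.087, 0.176, 1.66, 0, 1.571], TCP at [208.999, -508.74, 231.284] pointing down, gripper open.
Joint ranges: [-3.13, 3.13], [-0.85, 1.81], [-1.15, 1.24], [-2.2, 2.28], [-1.44, 1.52], [-3.14, 3.14]. Speed limits (rad/s): [2.22, 2.22, 2.57, 3.14, 3.14, 3.14].

INTERFACE

Orientations are given as a unit quaternion [w, x, y, z].
In Python, from station import status, get_image, manip gives the robot as it stands. The module is installed in compiled form; this text tells all that it offers.
- The arm moves only by the tool servo_tool, never from a script. Its argument "rows" is text: rows parted by semicolons, each of 5 numbers parted by spaces: the finger opening in m, from 0 to 0.0854, then the shift along the tool's x, y, z in m, then the turn about the tool's z in rad. In form: gripper tx ty tz twist; .... A call has exactly 5 rows; each row shifts and turns the commanded pose from where the row before left it, along the tool's axes as they then stand; what a row does not reach is not made up. A row lasts 1/8 s, in which the tool goes at most 62.5 mm and 10.7 degrees, less where a joint would pass 70% of its speed; a pose out of reach is approached as far as the arm can. A call is refused whole if a number of a shift passes 0.0625 or a number of a turn 0.188, either way. A call with a gripper value outside its range is refused whole. The fingers move at their own pace and stop on an object; "squeeze" is the grip in N (left out, the last holds). Time passes only in rows, so rows that do not move let the fingers close, or fill a call up. It gives the time, the measured TCP pose, the force, the opening and the grip force at its end, in the units of the state.
- status.observe(): the state, without advancing time (a new reading comes with each control period).
- get_image(name): name is "scene" or "top" or "wrist"; returns a dict with "image" (420x560x3 uint8, red, green, blue), "camera_matrix" (3x3 intrinsics, pixels), "T" (4x4, takes a point from camera to world coordinates); the wrist camera has in their place "hand_eye" (4x4, takes a point from camera to tool coordinates, whose origin is the TCP and whose axes are the flange's). Camera axes: x right, y up, looking along -z (the intrinsics and any distortion apply to the point x, -y, -z); pixel columns grow to the right and rows downward; lengths in mm; the calibration is good to about 2 mm. The wrist camera is an equidistant fisheye: a pixel r from the principal point sees the ray r / f radians off the axis. A picture is of the moment at which its call begins: read the wrist's pose just before it. There is no depth.
- manip.close_job(): hands the job in; it is judged then, once.
The state is a dict: "clock": time; "joints": joint angles; "joint_velocities": joint speeds; "effort": joint torques, N m; "tool_pos": TCP position; "eef_rot": TCP orientation; "force": force on the tool from outside, world axes, zero at the start; "wrist_torque": the same for the moment, N m; "gripper_width": opening from 0.0 (shut) to 1.0 (fully open); "grip_force": force on a finger pad.
Only numpy, scipy, OpenCV 4.12 (cv2) and the standard library are available. Lean on these libraries where they do the work, as an engineer would, in place of code of your own. Each camera call takes 0.05 s, during which the arm holds its last target. There are 200 camera calls.

TASK

Starting at the end of the sorting rack where the loose specimen box stands out on the sill, run a fingertip along the top of the label rail, keeping it on the rail, and count the gaps, full or empty, until you are on the third. Then, only pushing with the fingers and never lifting it, slide the box along the sill to that third gap and push it in until it is fully home against the back. Leave the jar, the boxes already stored and everything else where they are.

Things in the scene. Friction and masses are not known exactly. Their poses are not given: they have to be found in the camera images.
- rack: Low plywood sorting rack fixed to the table: six equal gaps side by side, open to the robot, between seven upright 10 mm dividers; back panel; aluminium label rail along the top of the mouths. Origin: midway along the row, in the line of the mouths, on the table. x points into the gaps, y along the row to the robot's left, z up. Gap centres at y = +150, +90, +30, -30, -90, -150 mm.
- gap_size (a point): Midway between the two middle gaps, at the mouth line, 6 mm above the table, on the rack's floor. Each gap is 50 mm wide, 78 mm deep from the mouth line to the back panel, 58 mm clear under the rail, open above behind it. Dividers have rounded front edges and reach 64 mm above the table; back panel and rail 74 mm.
- sill (a point): Middle of the front edge of the rack's white base board. The board runs out 150 mm in front of the mouths as a flat loading sill, 390 mm long, its top (and the gap floors) 6 mm above the table, with no lip.
- box: The loose khaki card specimen box to be put away: 90 long (x) x 40 wide (y) x 50 mm high, 0.15 to 0.31 kg, standing on the sill before an end gap, length roughly along the gaps. Origin: centre of its underside; x to the gaps. Fully home against the back panel its origin is at rack x = +33 mm and it still stands 12 mm out of the mouth.
- jar: Small lidded glass jar, 48 mm diameter, 75 mm high, standing on the loading sill in front of the other end gap, away from the box. Origin: centre of its underside. Leave it alone.
- stored_box_a: Specimen box of the same kind already home in the gap at rack y = +90 mm, standing 12 mm out of the mouth. Origin: centre of its underside. Leave it alone.
- stored_box_b: Specimen box of the same kind already home in the gap at rack y = -150 mm, standing 12 mm out of the mouth. Origin: centre of its underside. Leave it alone.
- skull: Small animal skull, about 75 x 48 x 42 mm, on the table to the robot's right of the rack. Origin: under the braincase, on the table. Leave it alone.
- calipers: Steel calipers lying flat, 150 x 50 x 9 mm, right of the rack. Origin: middle of the beam, underside. Leave alone.
- brush: Wooden hand brush, 170 mm long, lying left of the rack. Origin: near its middle, underside. Leave alone.
- loupe: Black stand loupe, 36 mm diameter and high, left of the rack. Origin: centre of its underside. Leave alone.
- rail1: Length of the label rail over the gap at rack y = +150 mm (the end gap on the left seen from the robot). 50 mm long along the row, 16 mm wide (rack x from -4 to +12 mm), flat top 74 mm above the table. Rigid. Origin: in the gap's middle, at the mouth line, on the table; axes as the rack's.
- rail2: Length of the label rail over the gap at rack y = +90 mm (number 2 from the left seen from the robot). 50 mm long along the row, 16 mm wide (rack x from -4 to +12 mm), flat top 74 mm above the table. Rigid. Origin: in the gap's middle, at the mouth line, on the table; axes as the rack's.
- rail3: Length of the label rail over the gap at rack y = +30 mm (number 3 from the left seen from the robot). 50 mm long along the row, 16 mm wide (rack x from -4 to +12 mm), flat top 74 mm above the table. Rigid. Origin: in the gap's middle, at the mouth line, on the table; axes as the rack's.
- rail4: Length of the label rail over the gap at rack y = -30 mm (number 4 from the left seen from the robot). 50 mm long along the row, 16 mm wide (rack x from -4 to +12 mm), flat top 74 mm above the table. Rigid. Origin: in the gap's middle, at the mouth line, on the table; axes as the rack's.
- rail5: Length of the label rail over the gap at rack y = -90 mm (number 5 from the left seen from the robot). 50 mm long along the row, 16 mm wide (rack x from -4 to +12 mm), flat top 74 mm above the table. Rigid. Origin: in the gap's middle, at the mouth line, on the table; axes as the rack's.
- rail6: Length of the label rail over the gap at rack y = -150 mm (the end gap on the right seen from the robot). 50 mm long along the row, 16 mm wide (rack x from -4 to +12 mm), flat top 74 mm above the table. Rigid. Origin: in the gap's middle, at the mouth line, on the table; axes as the rack's.
- clip12: Dark 10 mm steel clip of the label rail on the divider at rack y = +120 mm, between rail1 and rail2, its top flush with theirs (74 mm). Origin: at the mouth line, on the table.
- clip23: Dark 10 mm steel clip of the label rail on the divider at rack y = +60 mm, between rail2 and rail3, its top flush with theirs (74 mm). Origin: at the mouth line, on the table.
- clip45: Dark 10 mm steel clip of the label rail on the divider at rack y = -60 mm, between rail4 and rail5, its top flush with theirs (74 mm). Origin: at the mouth line, on the table.
- clip56: Dark 10 mm steel clip of the label rail on the divider at rack y = -120 mm, between rail5 and rail6, its top flush with theirs (74 mm). Origin: at the mouth line, on the table.
Mind the look-alikes: they are no part of the job. Leave any red or turquoise look-alike of the box alone.

How it is judged (in metres and radians):
On the way, in this order (a step that is already met when the one before it is completed fails the run):
1. a fingertip touches the rail over the first gap, the box not yet moved (distance of box from where it was at the start of the episode below 0.015 m and ((y of jar in the frame of rack below 0 m and contact force between the fingers and rail1 above 0.2 N and contact force between the fingers and clip12 below 0.1 N) or (y of jar in the frame of rack above 0 m and contact force between the fingers and rail6 above 0.2 N and contact force between the fingers and clip56 below 0.1 N))).
2. the fingertip crosses the clip between the first and second gaps (distance of box from where it was at the start of the episode below 0.015 m and ((y of jar in the frame of rack below 0 m and contact force between the fingers and clip12 above 0.1 N) or (y of jar in the frame of rack above 0 m and contact force between the fingers and clip56 above 0.1 N))).
3. the fingertip is on the rail over the second gap alone (distance of box from where it was at the start of the episode below 0.015 m and ((y of jar in the frame of rack below 0 m and contact force between the fingers and rail2 above 0.2 N and contact force between the fingers and clip12 below 0.1 N and contact force between the fingers and clip23 below 0.1 N) or (y of jar in the frame of rack above 0 m and contact force between the fingers and rail5 above 0.2 N and contact force between the fingers and clip56 below 0.1 N and contact force between the fingers and clip45 below 0.1 N))).
4. the fingertip crosses the clip between the second and third gaps (distance of box from where it was at the start of the episode below 0.015 m and ((y of jar in the frame of rack below 0 m and contact force between the fingers and clip23 above 0.1 N) or (y of jar in the frame of rack above 0 m and contact force between the fingers and clip45 above 0.1 N))).
5. the fingertip is on the rail over the third gap alone, the box still not moved (distance of box from where it was at the start of the episode below 0.015 m and ((y of jar in the frame of rack below 0 m and contact force between the fingers and rail3 above 0.2 N and contact force between the fingers and clip23 below 0.1 N) or (y of jar in the frame of rack above 0 m and contact force between the fingers and rail4 above 0.2 N and contact force between the fingers and clip45 below 0.1 N))).
At the end, for the whole second after the job is handed in: The loose box stands level on the rack floor in the third gap counted from the end where it started (within 10 mm of the gap's middle), its far end within 7 mm of the back panel, straight to within 9 degrees, at rest (((y of jar in the frame of rack below 0 m and y of box in the frame of rack between 0.02 and 0.04 m) or (y of jar in the frame of rack above 0 m and y of box in the frame of rack between -0.04 and -0.02 m)) and x of box in the frame of rack between 0.026 and 0.04 m and angle between the x axis of box and the x axis of rack, either way round below 0.16 rad and angle between box's own z axis and vertical below 0.08 rad and height (world z) of box below 0.01 m and linear speed of box below 0.01 m/s); the robot touches nothing.
It fails at once if the box is lifted or carried (more than 12 mm off the sill) (height (world z) of box above 0.018 m).
It fails at once if the box is tipped (angle between box's own z axis and vertical above 0.35 rad).
It fails at once if a bystander is shifted by more than 15 mm (jar, stored boxes, skull, brush, loupe, calipers) (distance of any of jar, stored_box_a, stored_box_b, skull, brush, loupe, calipers from where it was at the start of the episode above 0.015 m).
It fails at once if the jar is knocked over (angle between jar's own z axis and vertical above 0.3 rad).
It also fails if it takes over 64 s, if anything falls off the work surface, if the arm or the gripper's body presses on something with over 40 N, if the wrist force passes 120 N, or if a joint passes its speed limit or range.

## Working session

There is one attempt and no reset: what is moved stays moved. The work goes in short steps, Python scripts to look and compute and a tool call to move; the robot and the scene stay as the last step left them, time stands still between calls to the robot, and variables do not carry over. Pictures are saved under pics/ and viewed, at most 10 in all, crops included, and the job is handed in when it is done.

Besides the shell and the picture viewer there is one more tool, called as a command line: name --argument value ..., lists and objects as JSON in quotes. servo_tool: Moves the arm, as the interface text tells. Its arguments: {"type":"object","properties":{"rows":{"type":"string"},"squeeze":{"type":"number"}},"required":["rows"]}

```bash
mkdir -p pics
python3 - <<'E'
from station import status,get_image
import cv2,numpy as np,pickle
s=status.observe();print(s)
d={}
for n in("top","scene"):
    i=get_image(n);d[n]=i;cv2.imwrite(f"pics/{n}0.png",i["image"][...,::-1]);print(n,i["camera_matrix"].tolist(),i["T"].round(3).tolist(),[k for k in i])
pickle.dump(d,open("d0.pkl","wb"))
E
```

```text
{'clock': 0.0, 'joints': array([-1.18100653e+00,  8.74460677e-02,  1.75151819e-01,  1.65981250e+00,
       -1.40930088e-05,  1.57079987e+00]), 'joint_velocities': array([-7.27652068e-05, -3.29134448e-03, -1.03056589e-03, -2.47350041e-03,
        1.91261766e-05,  2.51510690e-04]), 'effort': array([-3.94074877e-04, -5.20390606e+01,  4.64804149e+01,  1.61366706e-02,
        7.31939599e-05, -2.47799989e-05]), 'tool_pos': array([ 208.90577204, -508.53317301,  230.59985243]), 'eef_rot': array([-6.41439343e-04,  9.81068161e-01,  1.93661651e-01, -1.33804179e-04]), 'force': array([-0.10841132,  0.04407391, -0.26230184]), 'wrist_torque': array([-0.00776022, -0.01208895,  0.0027687 ]), 'grip_force': 0.0, 'gripper_width': 1.0031866499109292}
top [[379.659641401682, 0.0, 283.8094346515201], [0.0, 379.659641401682, 203.60666236601577], [0.0, 0.0, 1.0]] [[0.022, 0.994, -0.11, 405.932], [-1.0, 0.022, -0.001, -5.991], [0.001, 0.11, 0.994, 1054.356], [0.0, 0.0, 0.0, 1.0]] ['image', 'camera_matrix', 'T']
scene [[529.2402291803747, 0.0, 277.2068805961498], [0.0, 529.2402291803747, 209.93966243172545], [0.0, 0.0, 1.0]] [[-0.837, -0.307, 0.454, 1130.463], [0.548, -0.469, 0.693, 963.68], [0.0, 0.828, 0.561, 789.305], [0.0, 0.0, 0.0, 1.0]] ['image', 'camera_matrix', 'T']
```

View pics/top0.png

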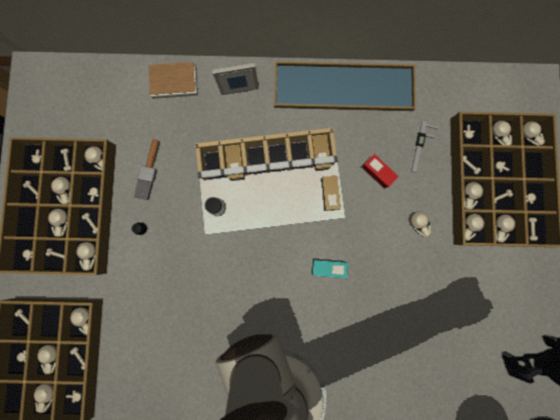

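View pics/scene0.png

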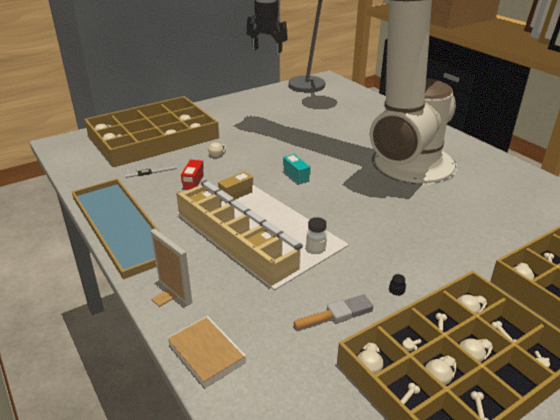

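The top view shows three candidates: the khaki box at (331,193), a red box at (381,170) and a turquoise box at (330,268). The khaki one fits, since it stands on the white sill at the end away from the jar (214,206). I'll confirm with one enlarged crop.

Run:
```python
import cv2,pickle
d=pickle.load(open("d0.pkl","rb"));im=d["top"]["image"][...,::-1][120:240,190:350]
im=cv2.convertScaleAbs(cv2.resize(im,None,fx=5,fy=5,interpolation=cv2.INTER_CUBIC),alpha=1.5)
cv2.imwrite("pics/crop0.png",im)
```

```text
(no output)
```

View pics/crop0.png

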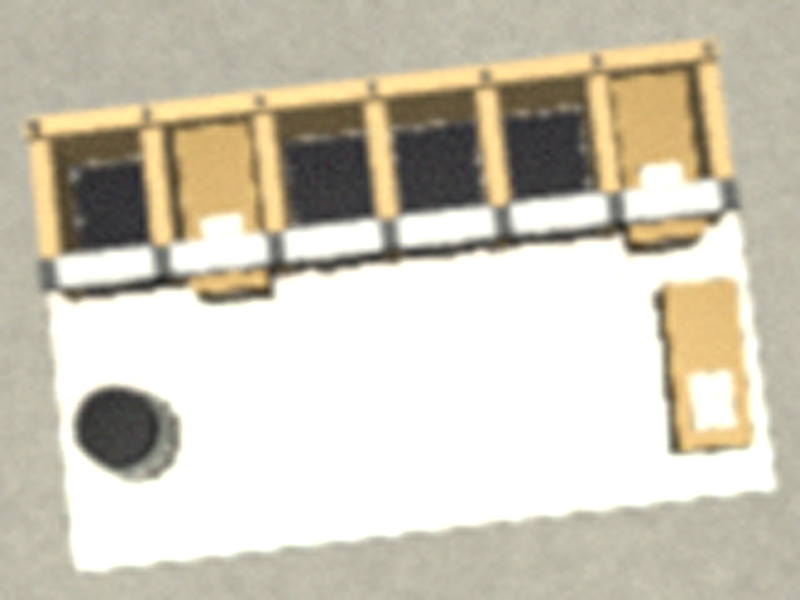

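The crop confirms it: the khaki box is at crop (709,364), on the sill in front of the rightmost gap. The jar is at the left and the clips lie along the rail from (47,273) to (730,194). The box therefore starts at the right end, and the third gap is at rack y = -30 mm.

```bash
cat > h.py <<'E'
import numpy as np,cv2,pickle
from scipy.optimize import least_squares
def proj(P,K,T):
    p=(np.asarray(P,float)-T[:3,3])@T[:3,:3]
    return np.c_[K[0,0]*p[:,0]/-p[:,2]+K[0,2],K[1,1]*-p[:,1]/-p[:,2]+K[1,2]]
def place(q,pts):
    c,s=np.cos(q[2]),np.sin(q[2]);pts=np.asarray(pts,float)
    return np.c_[q[0]+c*pts[:,0]-s*pts[:,1],q[1]+s*pts[:,0]+c*pts[:,1],pts[:,2]]
def fit(pts,px,K,T,q0):
    r=least_squares(lambda q:(proj(place(q,pts),K,T)-px).ravel(),q0,loss="soft_l1")
    return r.x,np.abs(proj(place(r.x,pts),K,T)-px).max(0)
E
python3 - <<'E'
from h import *
d=pickle.load(open("d0.pkl","rb"))["top"];K,T=d["camera_matrix"],d["T"]
u=lambda a:(np.array(a,float)+.5)/5-.5+[190,120]
R=[(-150,195,6),(-150,-195,6)]+[(4,y,74) for y in(180,120,60,0,-60,-120,-180)]
px=u([(77,570),(775,488),(47,273),(160,261),(275,249),(390,235),(503,222),(617,208),(730,194)])
q,e=fit(R,px,K,T,[550,0,0]);print("rack",q.round(3),e)
b,e=fit([(45,20,56),(45,-20,56),(-45,-20,56),(-45,20,56)],u([(666,282),(738,280),(750,445),(679,448)]),K,T,[480,-100,0]);print("box",b.round(3),e)
j,e=fit([(0,0,75)]*2,u([(117,427)]*2),K,T,[480,100,0])
c,s=np.cos(q[2]),np.sin(q[2])
for p in(b,j):
    D=p[:2]-q[:2];print("in rack",c*D[0]+s*D[1],-s*D[0]+c*D[1],p[2]-q[2])
print("top of rail world (x=4)",place(q,[(4,y,74) for y in(-150,-120,-90,-60,-30)]).round(1).tolist())
E
```

```text
rack [6.07651e+02 3.95360e+01 1.41000e-01] [0.52610735 0.72192735]
box [ 549.341 -130.158   -6.204] [0.51303047 0.44019836]
in rack -81.57614680043694 -159.8171520686511 -6.3450309925167865
in rack -80.80168173817637 151.87311484989908 -0.14098565930114032
top of rail world (x=4) [[632.7, -108.4, 74.0], [628.5, -78.7, 74.0], [624.3, -49.0, 74.0], [620.0, -19.3, 74.0], [615.8, 10.4, 74.0]]
```

servo_tool --rows "0 0 0 0 -0.1322;0 0 0 0 -0.1322;0 0 0 0 -0.1322;0 0 0 0 -0.1322;0 0 0 0 -0.1322" --squeeze 40

```text
clock: 0.72
tool_pos: [208.9, -508.6, 230.8]
eef_rot: [-0.0, 0.864, 0.503, 0.0]
force: [-0.0, 0.1, -0.1]
gripper_width: 0.001
grip_force: 0.0
```

servo_tool --rows "0 0 0 0 -0.1322;0 0 0 0 -0.1322;0 0 0 0 -0.1322;0 0 0 0 -0.1322;0 0 0 0 -0.1322"

```text
clock: 1.35
tool_pos: [208.9, -508.6, 230.9]
eef_rot: [-0.0, 0.654, 0.757, 0.0]
force: [-0.9, 0.4, 0.3]
gripper_width: -0.0
grip_force: 0.0
```

servo_tool --rows "0 0.0224 0.0317 0 0;0 0.0224 0.0317 0 0;0 0.0224 0.0317 0 0;0 0.0224 0.0317 0 0;0 0.0224 0.0317 0 0"

```text
clock: 1.98
tool_pos: [350.9, -374.5, 230.9]
eef_rot: [-0.0, 0.656, 0.755, 0.0]
force: [-0.1, -0.3, -0.1]
gripper_width: 0.0
grip_force: 0.0
```

servo_tool --rows "0 0.0224 0.0317 0 0;0 0.0224 0.0317 0 0;0 0.0224 0.0317 0 0;0 0.0224 0.0317 0 0;0 0.0224 0.0317 0 0"

```text
clock: 2.6
tool_pos: [492.1, -241.4, 231.0]
eef_rot: [-0.0, 0.656, 0.755, -0.0]
force: [0.4, -0.5, -0.1]
gripper_width: -0.001
grip_force: 0.0
```

servo_tool --rows "0 0.0224 0.0317 0 0;0 0.0224 0.0317 0 0;0 0.0224 0.0317 0 0;0 0.0224 0.0317 0 0;0 0.0224 0.0317 0 0"

```text
clock: 3.22
tool_pos: [633.3, -108.3, 230.8]
eef_rot: [-0.0, 0.656, 0.755, -0.0]
force: [0.3, 0.5, -0.6]
gripper_width: 0.004
grip_force: 0.0
```

```bash
cat > st.py <<'E'
from station import status
import numpy as np,sys
def rk(p,q=(607.65,39.54,.141)):
    c,s=np.cos(q[2]),np.sin(q[2]);D=np.array(p[:2])-q[:2];return np.array([c*D[0]+s*D[1],-s*D[0]+c*D[1]])
if __name__=="__main__":
    s=status.observe();w=s["eef_rot"];print("t",s["clock"],"rack",rk(s["tool_pos"]).round(1),"z",s["tool_pos"][2].round(1),"yawerr",2*np.arctan2(w[2],w[1])-.141-np.pi/2,"F",s["force"].round(2),"q",s["joints"].round(2),s["gripper_width"])
E
python3 st.py
```

```text
t 3.225 rack [   4.6 -149.9] z 230.8 yawerr 1.783103568153699e-05 F [ 0.28  0.5  -0.6 ] q [-0.17  0.32  0.45  1.7  -0.    1.26] 0.004192762835088198
```

Excellent tracking. I'll descend to about z = 82, then creep down.

servo_tool --rows "0 0 0 0.04 0;0 0 0 0.04 0;0 0 0 0.03 0;0 0 0 0.03 0;0 0 0 0.008 0"

```text
clock: 3.85
tool_pos: [631.3, -109.0, 80.8]
eef_rot: [-0.002, 0.656, 0.755, -0.001]
force: [0.0, 1.1, 0.2]
gripper_width: 0.002
grip_force: 0.0
```

servo_tool --rows "0 0 0 0.002 0;0 0 0 0.002 0;0 0 0 0.002 0;0 0 0 0.001 0;0 0 0 0 0"

```text
clock: 4.47
tool_pos: [632.6, -109.3, 76.4]
eef_rot: [0.0, 0.656, 0.755, 0.0]
force: [-1.2, -0.1, -0.2]
gripper_width: -0.002
grip_force: 0.0
```

servo_tool --rows "0 0 0 0.001 0;0 0 0 0.001 0;0 0 0 0.001 0;0 0 0 0 0;0 0 0 0 0"

```text
clock: 5.1
tool_pos: [632.6, -109.3, 74.1]
eef_rot: [0.0, 0.656, 0.755, 0.0]
force: [-2.5, 0.2, 6.0]
gripper_width: 0.001
grip_force: 2.8
```

Contact is 6 N on rail6. I'll press slightly more and slide.

servo_tool --rows "0 0 0 0.0007 0;0 0.004 0 0 0;0 0.006 0 0 0;0 0.006 0 0 0;0 0.006 0 0 0"

```text
clock: 5.72
tool_pos: [630.4, -88.5, 74.1]
eef_rot: [0.002, 0.656, 0.755, 0.0]
force: [0.1, -5.9, 6.5]
gripper_width: 0.0
grip_force: 3.4
```

servo_tool --rows "0 0.006 0 0 0;0 0.006 0 0 0;0 0.006 0 0 0;0 0.006 0 0 0;0 0.006 0 0 0"

```text
clock: 6.35
tool_pos: [626.2, -58.7, 74.1]
eef_rot: [0.002, 0.656, 0.755, 0.0]
force: [0.3, -4.1, 7.5]
gripper_width: 0.001
grip_force: 3.4
```

servo_tool --rows "0 0.006 0 0 0;0 0.006 0 0 0;0 0.006 0 0 0;0 0.006 0 0 0;0 0.006 0 0 0"

```text
clock: 6.98
tool_pos: [622.0, -29.0, 74.1]
eef_rot: [0.002, 0.656, 0.755, 0.0]
force: [1.2, -5.2, 6.6]
gripper_width: -0.004
grip_force: 3.5
```

```bash
python3 st.py
```

```text
t 6.975 rack [  4.6 -69.9] z 74.1 yawerr -0.000887093020089269 F [ 1.17 -5.24  6.61] q [-0.05  0.25  0.06  1.38 -0.    1.38] -0.0037329735857221094
```

servo_tool --rows "0 0.006 0 0 0;0 0.006 0 0 0;0 0.006 0 0 0;0 0.006 0 0 0;0 0.006 0 0 0"

```text
clock: 7.6
tool_pos: [617.8, 0.7, 74.1]
eef_rot: [0.002, 0.656, 0.755, 0.0]
force: [0.7, -5.3, 7.5]
gripper_width: -0.002
grip_force: 3.6
```

servo_tool --rows "0 0.006 0 0 0;0 0.004 0 0 0;0 0 0 0 0;0 0 0 -0.005 0;0 0 0 -0.02 0"

```text
clock: 8.22
tool_pos: [614.5, 11.6, 96.6]
eef_rot: [-0.001, 0.656, 0.755, -0.001]
force: [0.1, -0.8, -0.7]
gripper_width: -0.001
grip_force: 0.0
```

```bash
python3 st.py
```

```text
t 8.225 rack [  2.9 -28.7] z 96.6 yawerr 2.3613447127202036e-05 F [ 0.09 -0.75 -0.66] q [0.02 0.23 0.08 1.42 0.   1.45] -0.0010155759162747326
```

servo_tool --rows "0.03 0 0 -0.04 0;0.03 -0.04 -0.018 0 0;0.03 -0.04 -0.018 0 0;0.03 -0.04 -0.018 0 0;0.03 -0.04 -0.018 0 0"

```text
clock: 8.85
tool_pos: [566.0, -158.1, 137.6]
eef_rot: [-0.0, 0.655, 0.755, 0.0]
force: [0.8, 0.2, -0.0]
gripper_width: 0.351
grip_force: 0.0
```

servo_tool --rows "0.03 -0.03 -0.013 0 0;0.03 0 0 0.05 0;0.03 0 0 0.04 0;0.03 0 0 0.025 0;0.03 0 0 0 0"

```text
clock: 9.48
tool_pos: [556.5, -188.0, 20.6]
eef_rot: [-0.002, 0.656, 0.755, -0.001]
force: [-0.3, 0.5, 0.5]
gripper_width: 0.353
grip_force: 0.0
```

```bash
python3 st.py
python3 - <<'E'
from station import get_image
import cv2
i=get_image("top");cv2.imwrite("pics/top1.png",cv2.convertScaleAbs(cv2.resize(i["image"][...,::-1][120:240,190:350],None,fx=5,fy=5,interpolation=cv2.INTER_CUBIC),alpha=1.3))
i=get_image("wrist");cv2.imwrite("pics/w1.png",i["image"][...,::-1])
E
```

```text
t 9.475 rack [ -82.6 -218.1] z 20.6 yawerr 1.603270846750604e-06 F [-0.27  0.48  0.46] q [-0.33  0.2  -0.11  1.27  0.    1.1 ] 0.35297108730727883
```

View pics/w1.png

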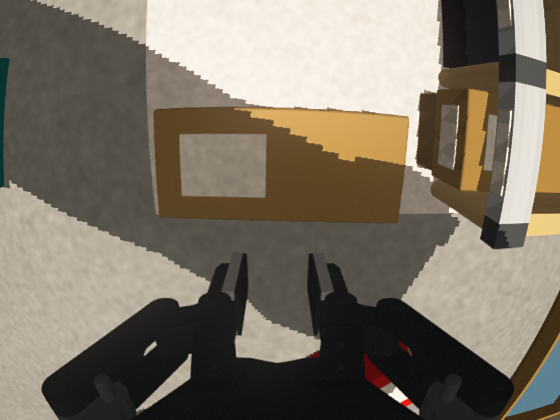

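The wrist view shows the box spanning columns 155–408 with both fingers (about 240 and 318) squarely behind its right side. Now I'll push it along the sill.

servo_tool --rows "0.03 0.006 0 0 0;0.03 0.006 0 0 0;0.03 0.006 0 0 0;0.03 0.006 0 0 0;0.03 0.006 0 0 0"

```text
clock: 10.2
tool_pos: [553.9, -158.6, 22.8]
eef_rot: [0.0, 0.656, 0.755, -0.0]
force: [0.2, -2.4, 0.3]
gripper_width: 0.352
grip_force: 1.1
```

servo_tool --rows "0.03 0.006 0 0 0;0.03 0.006 0 0 0;0.03 0.006 0 0 0;0.03 0.006 0 0 0;0.03 0.006 0 0 0"

```text
clock: 10.82
tool_pos: [549.6, -128.8, 22.7]
eef_rot: [0.0, 0.656, 0.755, 0.0]
force: [0.1, -2.4, 1.6]
gripper_width: 0.352
grip_force: 1.7
```

servo_tool --rows "0.03 0.006 0 0 0;0.03 0.006 0 0 0;0.03 0.006 0 0 0;0.03 0.006 0 0 0;0.03 0.006 0 0 0"

```text
clock: 11.45
tool_pos: [545.3, -99.0, 22.6]
eef_rot: [0.0, 0.656, 0.755, 0.0]
force: [0.1, -4.0, 2.1]
gripper_width: 0.35
grip_force: 1.9
```

servo_tool --rows "0.03 0.006 0 0 0;0.03 0.006 0 0 0;0.03 0.006 0 0 0;0.03 0.006 0 0 0;0.03 0.006 0 0 0"

```text
clock: 12.08
tool_pos: [541.0, -69.3, 22.5]
eef_rot: [-0.0, 0.656, 0.755, -0.0]
force: [0.9, -3.0, 3.5]
gripper_width: 0.352
grip_force: 1.7
```

servo_tool --rows "0.03 0.006 0 0 0;0.03 0.006 0 0 0;0.03 0.006 0 0 0;0.03 0.003 0 0 0;0.03 0 0 0 0"

```text
clock: 12.7
tool_pos: [537.9, -48.3, 22.3]
eef_rot: [-0.001, 0.655, 0.755, 0.0]
force: [0.2, 0.2, -0.7]
gripper_width: 0.355
grip_force: 0.0
```

```bash
python3 st.py
python3 - <<'E'
from station import get_image,status
import cv2,pickle
i=get_image("wrist");i["s"]=status.observe();pickle.dump(i,open("w2.pkl","wb"));print(i["camera_matrix"].tolist(),i["hand_eye"].round(3).tolist());cv2.imwrite("pics/w2.png",i["image"][...,::-1])
E
```

```text
t 12.7 rack [-81.4 -77.2] z 22.3 yawerr 0.0005771617770178317 F [ 0.2   0.17 -0.69] q [-0.09  0.09 -0.23  1.26  0.    1.34] 0.35480667610336447
[[325.19226210127806, 0.0, 277.2889794529806], [0.0, 325.19226210127806, 206.63881536140872], [0.0, 0.0, 1.0]] [[-0.0, 0.952, 0.307, 77.82], [1.0, -0.0, 0.001, -0.919], [0.001, 0.307, -0.952, -143.12], [0.0, 0.0, 0.0, 1.0]]
```

View pics/w2.png

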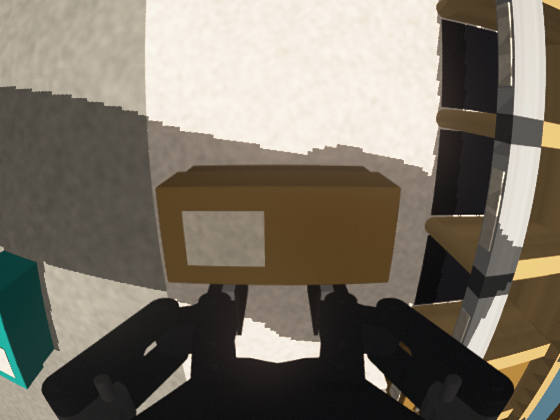

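```bash
cat > wr.py <<'E'
import numpy as np,pickle
from scipy.spatial.transform import Rotation as R
from st import rk
def ray(i,px,z):
    s=i["s"];K=i["camera_matrix"];H=i["hand_eye"]
    w=s["eef_rot"];Rt=R.from_quat([w[1],w[2],w[3],w[0]]).as_matrix()
    d=(np.array(px,float)-[K[0,2],K[1,2]])/K[0,0];r=np.hypot(*d.T);
    v=np.c_[d[:,0]/r*np.sin(r),-d[:,1]/r*np.sin(r),-np.cos(r)]
    v=v@H[:3,:3].T@Rt.T;o=Rt@H[:3,3]+s["tool_pos"]
    p=o+v*((z-o[2])/v[:,2])[:,None];return np.array([rk(a) for a in p]).round(1)
E
python3 - <<'E'
from wr import *
i=pickle.load(open("w2.pkl","rb"))
print("box top",ray(i,[(157,187),(400,187),(391,284),(167,283)],56).tolist())
print("clips",ray(i,[(520,128),(490,287)],74).tolist())
print("sill edge",ray(i,[(146,50),(150,120)],6).tolist())
E
```

```text
box top [[-126.2, -27.4], [-37.8, -27.3], [-35.9, -68.1], [-127.5, -67.6]]
clips [[0.5, -0.8], [1.1, -62.2]]
sill edge [[-148.9, 32.1], [-147.5, -4.6]]
```

Box is straight with its centre at rack y = -47.6, so it needs about +17 mm. Push, then back off.

servo_tool --rows "0.03 0.005 0 0 0;0.03 0.005 0 0 0;0.03 0.004 0 0 0;0.03 0.002 0 0 0;0.03 0.001 0 0 0"

```text
clock: 13.38
tool_pos: [535.7, -31.9, 22.6]
eef_rot: [-0.0, 0.655, 0.755, -0.0]
force: [-0.1, -1.4, 0.2]
gripper_width: 0.35
grip_force: 0.7
```

servo_tool --rows "0.03 0 0 0 0;0.03 -0.01 0 0 0;0.03 -0.02 0 0 0;0.03 0 0 -0.04 0;0.03 0 0 -0.04 0"

```text
clock: 14.0
tool_pos: [539.8, -63.3, 103.3]
eef_rot: [-0.0, 0.656, 0.755, -0.0]
force: [1.6, 0.0, -0.3]
gripper_width: 0.352
grip_force: 0.0
```

```bash
python3 st.py
python3 - <<'E'
from station import get_image,status
import cv2,pickle
s=status.observe();i=get_image("wrist");i["s"]=s;pickle.dump(i,open("w3.pkl","wb"));cv2.imwrite("pics/w3.png",i["image"][...,::-1])
E
```

```text
t 14.0 rack [-81.7 -92.3] z 103.3 yawerr -0.0012879966340897386 F [ 1.56  0.01 -0.3 ] q [-0.12  0.06 -0.1   1.41 -0.    1.31] 0.3521981459453595
```

View pics/w3.png

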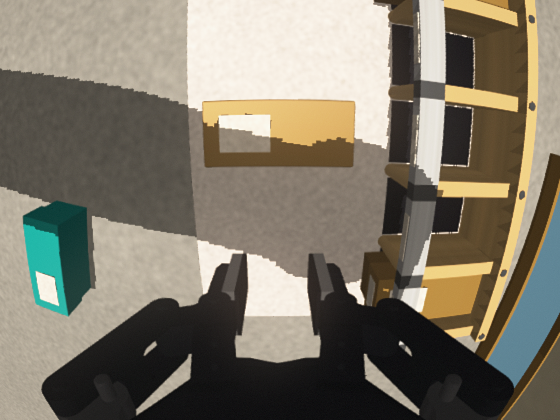

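Run:
```python
from wr import *
i=pickle.load(open("w3.pkl","rb"))
print("box top",ray(i,[(203,101),(355,101),(353,167),(205,166)],56).tolist())
print("clips",ray(i,[(429,90),(421,191),(410,283)],74).tolist())
```

```text
box top [[-126.1, -11.0], [-37.1, -11.0], [-36.9, -50.8], [-126.4, -50.1]]
clips [[2.1, -1.8], [1.6, -60.6], [4.2, -122.8]]
```

The box centre is at y ≈ -30.7 and straight. I'll move behind it and turn 90° so the slim side of the fingers faces the rail.

servo_tool --rows "0.008 0.031 -0.0475 0 0;0.008 0.031 -0.0475 0 0;0.008 0 0 0 -0.1571;0.008 0 0 0 -0.1571;0.008 0 0 0 -0.1571"

```text
clock: 14.68
tool_pos: [437.4, -14.7, 102.8]
eef_rot: [0.0, 0.459, 0.888, 0.0]
force: [-0.5, -0.9, -0.6]
gripper_width: 0.09
grip_force: 0.0
```

servo_tool --rows "0.008 0 0 0 -0.1571;0.008 0 0 0 -0.1571;0.008 0 0 0 -0.1571;0.008 0 0 0 -0.1571;0.008 0 0 0 -0.1571"

```text
clock: 15.3
tool_pos: [437.5, -14.7, 102.6]
eef_rot: [0.0, 0.084, 0.996, -0.0]
force: [0.6, 0.0, 0.2]
gripper_width: 0.095
grip_force: 0.0
```

servo_tool --rows "0.008 0 0 0 -0.1571;0.008 0 0 0 -0.1571;0.008 0 0 0.04 0;0.008 0 0 0.04 0;0.008 0 0 0 0"

```text
clock: 15.92
tool_pos: [435.4, -14.5, 20.3]
eef_rot: [-0.002, -0.07, 0.998, 0.0]
force: [-0.4, 0.4, 1.5]
gripper_width: 0.091
grip_force: 0.0
```

```bash
python3 st.py
```

```text
t 15.925 rack [-178.2  -29.3] z 20.3 yawerr 1.570155926102712 F [-0.45  0.39  1.47] q [-0.03 -0.16 -0.47  1.26 -0.   -0.17] 0.09119975919920686
```

servo_tool --rows "0.008 -0.01 0 0 0;0.008 -0.01 0 0 0;0.008 -0.007 0 0 0;0.008 -0.005 0 0 0;0.008 -0.005 0 0 0"

```text
clock: 16.55
tool_pos: [474.2, -8.5, 22.7]
eef_rot: [0.0, -0.071, 0.998, 0.0]
force: [0.9, -0.6, 0.3]
gripper_width: 0.089
grip_force: 0.0
```

servo_tool --rows "0.008 -0.005 0 0 0;0.008 -0.005 0 0 0;0.008 -0.005 0 0 0;0.008 -0.005 0 0 0;0.008 -0.005 0 0 0"

```text
clock: 17.18
tool_pos: [498.9, -5.0, 22.6]
eef_rot: [-0.0, -0.071, 0.998, -0.0]
force: [-3.4, -0.0, 3.3]
gripper_width: 0.095
grip_force: 1.7
```

servo_tool --rows "0.008 -0.005 0 0 0;0.008 -0.005 0 0 0;0.008 -0.005 0 0 0;0.008 -0.005 0 0 0;0.008 0 0 0 0"

```text
clock: 17.8
tool_pos: [519.0, -2.1, 22.5]
eef_rot: [0.0, -0.071, 0.998, 0.0]
force: [1.2, 0.2, 0.1]
gripper_width: 0.096
grip_force: 0.0
```

```bash
python3 st.py
python3 - <<'E'
from station import get_image,status
import cv2,numpy as np
i=get_image("wrist")["image"];t=get_image("top")["image"][110:250,180:360]
t=cv2.convertScaleAbs(cv2.resize(t,(540,420),interpolation=cv2.INTER_CUBIC),alpha=1.5)
cv2.imwrite("pics/w4.png",cv2.resize(np.hstack([cv2.resize(i,(560,420)),t])[...,::-1],(800,305)))
E
```

```text
t 17.8 rack [-93.6 -28.8] z 22.5 yawerr 1.5711133150544607 F [1.16 0.24 0.1 ] q [-0.    0.04 -0.28  1.25  0.   -0.15] 0.09558629358881653
```

View pics/w4.png

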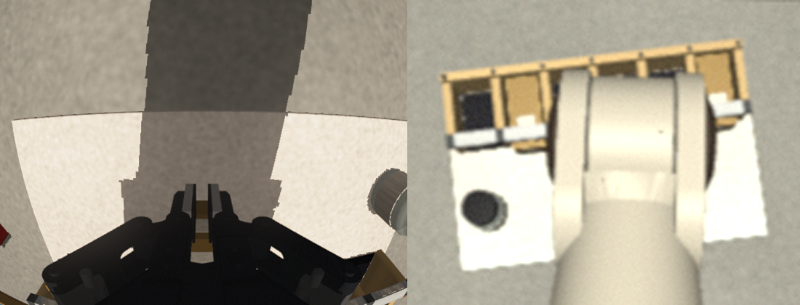

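The fingers sit behind the box (its khaki end shows between them), the forces are low and the jar is clear. Continue.

servo_tool --rows "0.008 -0.005 0 0 0;0.008 -0.005 0 0 0;0.008 -0.005 0 0 0;0.008 -0.005 0 0 0;0.008 -0.005 0 0 0"

```text
clock: 18.52
tool_pos: [543.4, 1.4, 22.5]
eef_rot: [-0.0, -0.071, 0.998, 0.0]
force: [-2.2, -0.2, 0.2]
gripper_width: 0.094
grip_force: 1.2
```

servo_tool --rows "0.008 -0.005 0 0 0;0.008 -0.005 0 0 0;0.008 -0.005 0 0 0;0.008 -0.005 0 0 0;0.008 -0.005 0 0 0"

```text
clock: 19.15
tool_pos: [568.2, 4.9, 22.6]
eef_rot: [0.0, -0.071, 0.998, 0.0]
force: [-2.2, -0.4, 1.2]
gripper_width: 0.095
grip_force: 1.0
```

servo_tool --rows "0.008 -0.003 0 0 0;0.008 -0.003 0 0 0;0.008 -0.003 0 0 0;0.008 -0.002 0 0 0;0.008 -0.002 0 0 0"

```text
clock: 19.77
tool_pos: [580.9, 6.7, 22.6]
eef_rot: [-0.0, -0.071, 0.998, 0.0]
force: [-1.6, 0.3, 0.2]
gripper_width: 0.091
grip_force: 0.9
```

```bash
python3 st.py
```

```text
t 19.775 rack [-31.1 -28.8] z 22.6 yawerr 1.5709974352331253 F [-1.61  0.34  0.17] q [ 0.01  0.18 -0.13  1.27  0.   -0.13] 0.09071246022914584
```

servo_tool --rows "0.008 -0.002 0 0 0;0.008 -0.002 0 0 0;0.008 -0.001 0 0 0;0.008 -0.001 0 0 0;0.008 -0.001 0 0 0"

```text
clock: 20.4
tool_pos: [587.7, 7.6, 22.6]
eef_rot: [0.0, -0.071, 0.998, -0.0]
force: [-1.8, -1.0, 0.1]
gripper_width: 0.089
grip_force: 0.8
```

servo_tool --rows "0.008 -0.001 0 0 0;0.008 -0.001 0 0 0;0.008 -0.001 0 0 0;0.008 0 0 0 0;0.008 0 0 0 0"

```text
clock: 21.02
tool_pos: [590.1, 8.0, 22.6]
eef_rot: [-0.001, -0.071, 0.998, -0.0]
force: [-4.9, -1.4, 1.9]
gripper_width: 0.095
grip_force: 2.6
```

servo_tool --rows "0.008 -0.001 0 0 0;0.008 -0.001 0 0 0;0.008 0 0 0 0;0.008 0 0 0 0;0.008 0 0 0 0"

```text
clock: 21.65
tool_pos: [590.1, 8.0, 22.6]
eef_rot: [-0.003, -0.07, 0.998, -0.0]
force: [-16.4, -1.9, 8.6]
gripper_width: 0.097
grip_force: 8.4
```

servo_tool --rows "0.008 0.003 0 0 0;0.008 0.03 0 0 0;0.008 0.03 0 0 0;0.008 0.03 0 -0.04 0;0.008 0.03 0 -0.05 0"

```text
clock: 22.28
tool_pos: [469.7, -9.0, 113.0]
eef_rot: [-0.0, -0.071, 0.998, 0.0]
force: [2.1, -0.3, 1.1]
gripper_width: 0.092
grip_force: 0.0
```

servo_tool --rows "0.008 0.03 0 -0.05 0;0.008 0.05 0 0 0;0.008 0.04 0 0 0;0.008 0 0 0 0;0.008 0 0 0 0"

```text
clock: 22.9
tool_pos: [352.9, -25.9, 163.0]
eef_rot: [0.001, -0.07, 0.998, -0.0]
force: [0.5, -0.8, -0.8]
gripper_width: 0.092
grip_force: 0.0
```

```bash
python3 st.py
python3 - <<'E'
from station import get_image
import cv2,numpy as np
t=get_image("top")["image"][120:240,190:350]
cv2.imwrite("pics/t5.png",cv2.convertScaleAbs(cv2.resize(t,None,fx=5,fy=5,interpolation=cv2.INTER_CUBIC),alpha=1.5)[...,::-1])
E
```

```text
t 22.9 rack [-261.5  -29. ] z 163.0 yawerr 1.5708887833661809 F [ 0.47 -0.85 -0.76] q [-0.07 -0.4  -0.38  1.59  0.   -0.21] 0.09187241363723925
```

View pics/t5.png

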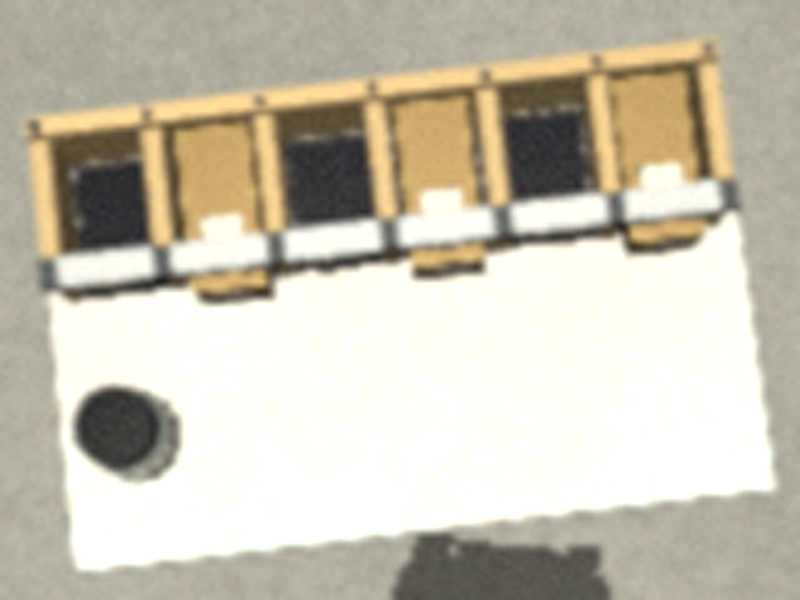

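The box is home in the third gap from the right at crop (447,265). It protrudes by the same amount as the stored boxes at (235,285) and (665,237). The jar is unmoved at (117,427).

```bash
python3 -c "
from station import manip;print(manip.close_job())"
```

```text
the job is handed in; nothing more can be done
None
```

The job is handed in: I counted along the rail to the third gap from the right, then pushed the box along the sill and fully home into it, and the last picture shows the jar and stored boxes unmoved.

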